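# Walk the sticky ash tray home and latch it

## Task

Push the charcoal stove's wide ash tray fully home at both ends, without forcing it or lifting it out; its track is sticky and it racks and jams when one end gets ahead, so nudging the left and right ends in turn is the way. Then swing the latch bar right across in front of the tray, and leave the other things on the stove and ledge where they are.

Things in the scene. Friction and masses are not known exactly. Their poses are not given: they have to be found in the camera images.
- stove: Tin charcoal stove fixed to the ledge. Origin on the ledge, below the middle of the tray's front face when home; x points into the stove (pushing direction), y left, z up. In this frame, mm: hearth plate 12 thick, x -130 to 160; track rails x -30 to 150, |y| 124 to 150, up to z 72; deck from x 30 on, |y| under 150, top z 78; round fire pot, radius 112, centre x 235, top z 208.
- shelf_edge (a point): Middle of the robot-side edge of the fixed pan shelf, on its top face. The shelf is a 6 mm plate, 110 mm wide, top 110 mm above the ledge, running from here 300 mm into the stove. It overhangs the middle of the tray, so that from above only the tray's two ends can be reached.
- tray: Loose bare metal ash tray, 272 mm wide, 130 front to back, about 0.7 kg, starting 50 to 70 mm out. Origin under the middle of its front face, on the hearth plate; axes like the stove's. Front plate top edge 97 mm above the ledge, upper part 232 wide and 8 thick. It has 4 mm play each side: pushed at one end it turns up to about 0.06-0.1 rad and binds; pushed at the other end it comes free and moves on.
- tray_left (a point): Point on the robot-side face of the tray's front plate, 95 mm left of its middle, 77 mm above the ledge. Sliding takes about 3 to 8 N, more when bound. When the tray is home (back edge against a stop) this point's x in the stove frame is 0.
- tray_right (a point): The like point 95 mm right of the middle of the tray's front; x in the stove frame is 0 when home.
- latch_pin (a point): Vertical pin of the latch bar, on a pillar beside the left rail; 79 mm above the ledge; 12 mm towards the robot and 160 mm left of the stove's origin.
- latch (a joint): Angle of the latch bar about its pin. 0: the bar points towards the robot (stove -x); grows as its end swings to the right, inward; at 1.57 it lies across in front of the home tray; stop at 1.6. Starts open at -0.35 to 0.05, needs about 1 N at its end, stays where left. Bar 14 mm wide, 65 long, 74 to 84 mm above the ledge.
- latch_tab (a point): Centre of the upright tab at the end of the latch bar, 63 mm from the pin: 14 mm along the bar, 12 mm thick, from 73 to 118 mm above the ledge (centre at 95.5 mm).
- kettle: Blackened aluminium kettle on the ledge to the right, 180 mm across, 170 mm high; leave alone. Origin under its centre.
- poker: Short steel poker, 360 mm long, 12 mm thick, lying on the ledge left of the stove; leave alone. Origin under its middle.
- clay_lid: Small clay pot lid 100 mm across, 39 mm high, lying on the pan shelf near the fire pot; leave alone. Origin under its centre.
- scoop: Plastic scoop about 185 mm long, 40 mm high, on the ledge to the right; leave alone. Origin under its pan.
- mug: Metal mug 80 mm across, 85 mm high, on the ledge to the left; leave alone. Origin under its centre.
- bowl: Clay bowl 130 mm across, 60 mm high, on the ledge to the left; leave alone. Origin under its centre.

How it is judged:
By the outcome, as a careful person would: the job done as asked, in the order asked, and still so for the second after the job is handed in, with the robot touching nothing.
It also fails if it takes over 64 s, if anything falls off the work surface, if the arm or the gripper's body presses on something with over 40 N, if the wrist force passes 120 N, or if a joint passes its speed limit or range.

## Robot

A 7-joint arm with a two-finger parallel gripper is mounted at the origin on the work surface. World frame = base frame: x ahead of the robot, y to its left, z up, the work surface at z = 0. Lengths are in m, angles in degrees, forces in N, time in s.
With the tool pointing down it reaches from about 0.4 to 0.9 m from the base axis. Payload 5.5 kg.
Tool frame: the origin (TCP) lies on the centre line of the jaws, within the pads' length; the fingertips stand 14 mm ahead of it and the grasp point (between the pads) lies 5 mm behind it (tcp_to_tips is the z of the fingertips in the tool frame, in m); z points along the fingers, y is the direction in which the jaws open and shut (so a half turn about z gives the same grasp; the last joint's range is limited). The gripper opens to 92 mm and grips with 3 to 60 N. Pads are 19 mm wide; open, the fingers measure 130 mm over their backs; the gripper's body (75 mm by 190 mm) begins 47 mm behind the grasp point.
Start: joints at [-57.8, 28.699, -24.465, 88.831, 12.651, 65.22, -12.049], TCP at [0.191, 0.621, 0.241] pointing down, gripper open.
Joint ranges: [-164.97, 164.97], [-17.58, 116.51], [-87.97, 89.64], [11.32, 138.91], [-80.73, 260.73], [10.89, 115.49], [-147.41, 147.41]. Speed limits (degrees/s): [147.25, 147.25, 180, 180, 180, 180, 180].

## Interface

Orientations are given as a 3x3 rotation matrix whose columns are the frame's x, y, z axes.
In Python, from station import get_obs, camera, close_job, recognise, spot_point, tcp_to_tips gives the robot as it stands.
- The arm moves only by the tool carry_out, never from a script. Its argument "targets" is one flat list of numbers, 7 for each row, row after row: the shift along the tool's x, y, z in mm, then the turn, a rotation vector about the tool's x, y, z in rad, then the gripper's target within -1 to 1 (shut at 1, half-way at 0, fully open at -1). A call has 1 to 20 rows; each row shifts and turns the commanded pose from where the row before left it, along the tool's axes as they then stand; what a row does not reach is not made up. A row lasts 1/10 s, in which the tool goes at most 50 mm and 8.59 degrees, less where a joint would pass 70% of its speed; a pose out of reach is approached as far as the arm can. A call with a gripper value outside its range is refused whole. The fingers move at their own pace and stop on an object; "squeeze" is the grip in N (left out, the last holds). Time passes only in rows, so rows that do not move let the fingers close. It gives the time, the measured TCP pose, the force and the opening at its end, in the units of the state.
- get_obs(): the state, without advancing time (a new reading comes with each control period).
- camera(name): name is "scene" or "top" or "wrist"; returns a dict with "pixels" (420x560x3 uint8, red, green, blue), "fx", "fy", "cx", "cy" (pixels), "dist_coeffs" ([k1, k2, p1, p2, k3] as OpenCV has them; the pictures are not rectified), "world_to_cam" (4x4, takes a point from world to camera coordinates). Camera axes: x right, y up, looking along -z (the intrinsics and any distortion apply to the point x, -y, -z); pixel columns grow to the right and rows downward; lengths in m; the calibration is good to about 2 mm. A picture is of the moment at which its call begins. There is no depth.
- close_job(): hands the job in, once; it reports no verdict.
Trained networks look in the newest picture that a camera, given by its name, has taken for a name from the list of things; names that differ only in an ending like _2 or _b are one class to them, and where a whole thing is asked for, a point or a joint stands for the part that bears it (a point fixed in the world has none). Each returns a list of dicts, best first, with "score" (0 to 1); they miss things now and then, are a little off and sometimes report something else, mostly with a low value. They report only what shows in the picture. A call takes as long as a camera call.
- recognise(camera, label): "centre" ([column, row] in pixels, amid what is visible of it).
- spot_point(camera, label): "centre" ([column, row] in pixels: a listed point, or the origin of a listed thing).
The state is a dict: "time_s": time; "qpos": joint angles; "qd": joint speeds; "tau": joint torques, N m; "tcp_pos": TCP position; "tool_rot": TCP orientation; "wrist_force": force on the tool from outside, world axes, zero at the start; "ft_torque": the same for the moment, N m; "finger_gap": finger opening in m.
Only numpy, scipy, OpenCV 4.12 (cv2) and the standard library are available. Lean on these libraries where they do the work, as an engineer would, in place of code of your own. Each camera call takes 0.05 s, during which the arm holds its last target.

## Working session

There is one attempt and no reset: what is moved stays moved. The work goes in short steps, Python scripts to look and compute and a tool call to move; the robot and the scene stay as the last step left them, time stands still between calls to the robot, and variables do not carry over. Pictures are saved under pics/ and viewed, and the job is handed in when it is done.

Besides the shell and the picture viewer there is one more tool, called after ">>>" in YAML: its name, and indented under it one key for each argument. carry_out: Moves the arm, as the interface text tells. Its arguments: {"type":"object","properties":{"targets":{"type":"array"},"squeeze":{"type":"number"}},"required":["targets"]}

```bash
mkdir -p pics; ls; python3 - <<'E'
from station import *
import cv2,json
o=get_obs();print({k:o[k] for k in('time_s','tcp_pos','tool_rot','wrist_force','finger_gap')}, tcp_to_tips)
for n in('scene','top','wrist'):
    c=camera(n);cv2.imwrite(f'pics/{n}0.png',c['pixels'][:,:,::-1])
    print(n,c['fx'],c['cx'],c['cy'],c['dist_coeffs'],c['world_to_cam'])
    for l in('stove','shelf_edge','tray','tray_left','tray_right','latch_pin','latch_tab','kettle','mug','bowl','poker','scoop','clay_lid'):
        r=spot_point(n,l)
        print(l,[(d['centre'],d['score']) for d in r[:2]])
print(get_obs()['time_s'])
E
```

```text
pics
{'time_s': 0.0, 'tcp_pos': array([0.19118775, 0.6205441 , 0.23967511]), 'tool_rot': array([[-9.55706430e-01,  2.94320924e-01, -6.43686450e-04],
       [ 2.94321618e-01,  9.55704678e-01, -1.83145566e-03],
       [ 7.61384286e-05, -1.93978479e-03, -9.99998116e-01]]), 'wrist_force': array([0.3272574 , 0.36057531, 0.21185615]), 'finger_gap': 0.0920592085863172} 0.014
scene 382.0788360642325 280.22510199285347 213.1159572300844 [-0.10636306  0.          0.          0.          0.        ] [[-0.65319205  0.75708716 -0.01261649  0.35114941]
 [-0.50878078 -0.42649864  0.7478242   0.19622736]
 [ 0.56078718  0.49489185  0.66377691 -1.48100363]
 [ 0.          0.          0.          1.        ]]
stove [([263.9, 254.7], 0.7), ([375.3, 317.9], 0.69)]
shelf_edge [([287.1, 201.2], 0.94)]
tray [([277.2, 242.9], 0.63)]
tray_left [([304.5, 237.4], 0.61)]
tray_right [([247.5, 216.4], 0.93)]
latch_pin [([312.9, 258.5], 0.78), ([303.6, 240.6], 0.45)]
latch_tab [([330.5, 236.2], 0.53), ([191.4, 207.9], 0.17)]
kettle [([188.9, 210.4], 0.81), ([242.9, 239.7], 0.21)]
mug [([395.5, 284.9], 0.63), ([244.1
[... 773 characters left out ...]
181.5], 0.91)]
mug [([168.2, 241.6], 0.71)]
bowl [([164.4, 197.2], 0.76)]
poker [([203.1, 182.6], 0.84)]
scoop [([417.3, 221.8], 0.88)]
clay_lid [([277.3, 156.5], 0.59)]
wrist 357.69766927791716 282.6788156965813 211.15131787977404 [0.02380672 0.         0.         0.         0.        ] [[ 2.94117314e-01  9.55769079e-01 -6.87767945e-04 -6.50304242e-01]
 [-9.21564904e-01  2.83400784e-01 -2.65333985e-01  3.35105015e-02]
 [-2.53403104e-01  7.86731419e-02  9.64156317e-01 -3.89387452e-01]
 [ 0.00000000e+00  0.00000000e+00  0.00000000e+00  1.00000000e+00]]
stove []
shelf_edge []
tray []
tray_left []
tray_right []
latch_pin []
latch_tab []
kettle []
mug []
bowl []
poker []
scoop []
clay_lid []
2.1
```

View pics/scene0.png

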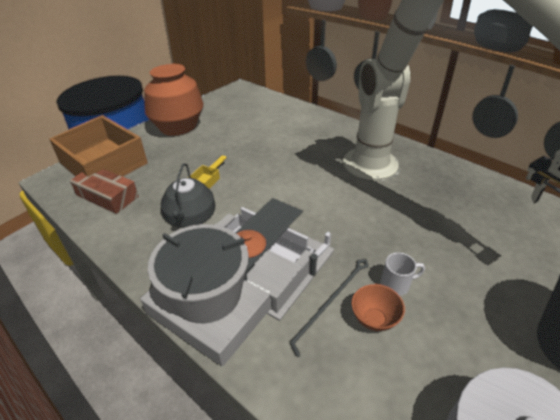

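View pics/top0.png

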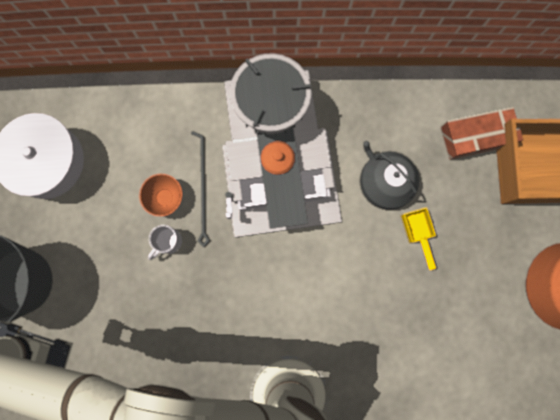

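```bash
cat > h.py <<'E'
import numpy as np,cv2
CAM={'scene':(382.0788360642325,280.22510199285347,213.1159572300844,-0.10636306,np.array([[-0.65319205,0.75708716,-0.01261649,0.35114941],[-0.50878078,-0.42649864,0.7478242,0.19622736],[0.56078718,0.49489185,0.66377691,-1.48100363],[0,0,0,1]])),
'top':(487.3649541300199,280.0587066434687,211.40782805774498,-0.09531122,np.array([[-0.02088188,-0.99977485,0.00376758,0.02567842],[0.99145243,-0.02022233,0.12889196,-0.54323259],[-0.12878675,0.00642688,0.99165148,-1.42711728],[0,0,0,1]]))}
def ray(n,uv):
    f,cx,cy,k,T=CAM[n]
    K=np.array([[f,0,cx],[0,f,cy],[0,0,1.]])
    p=cv2.undistortPoints(np.array([[uv]],float),K,np.array([k,0,0,0,0]))[0,0]
    d=T[:3,:3].T@np.array([p[0],-p[1],-1]); o=-T[:3,:3].T@T[:3,3]
    return o,d
def atz(n,uv,z):
    o,d=ray(n,uv); return o+d*(z-o[2])/d[2]
def proj(n,P):
    f,cx,cy,k,T=CAM[n]
    P=np.atleast_2d(P); c=P@T[:3,:3].T+T[:3,3]; c=c*[1,-1,-1]
    K=np.array([[f,0,cx],[0,f,cy],[0,0,1.]])
    return cv2.projectPoints(c,np.zeros(3),np.zeros(3),K,np.array([k,0,0,0,0]))[0][:,0]
E
python3 - <<'E'
from h import *
for n,l,uv,z in [('scene','shelf',(287.1,201.2),.11),('scene','tl',(304.5,237.4),.077),('scene','tr',(247.5,216.4),.077),('scene','pin',(312.9,258.5),.079),('scene','tab',(330.5,236.2),.0955),('scene','stove',(263.9,254.7),0),
('top','shelf',(289.1,225.8),.11),('top','tl',(253.5,201.9),.077),('top','tr',(313.7,196.6),.077),('top','pin',(226.3,194.7),.079),('top','tab',(228.3,213.3),.0955),('top','stove',(282.8,189.9),0),('top','lid',(277.3,156.5),.11),('top','kettle',(382.4,181.5),0),('top','mug',(168.2,241.6),0),('top','bowl',(164.4,197.2),0),('top','poker',(203.1,182.6),0)]:
    print(n,l,atz(n,uv,z).round(4))
E
```

```text
scene shelf [ 0.4886 -0.0133  0.11  ]
scene tl [0.5485 0.1008 0.077 ]
scene tr [ 0.5886 -0.084   0.077 ]
scene pin [0.5977 0.1676 0.079 ]
scene tab [0.5137 0.1636 0.0955]
scene stove [0.6208 0.008  0.    ]
top shelf [ 0.4923 -0.0098  0.11  ]
top tl [0.5678 0.0917 0.077 ]
top tr [ 0.5799 -0.0846  0.077 ]
top pin [0.5904 0.1709 0.079 ]
top tab [0.5334 0.1638 0.0955]
top stove [0.6151 0.0044 0.    ]
top lid [0.6941 0.0196 0.11  ]
top kettle [ 0.6356 -0.3064  0.    ]
top mug [0.462  0.3587 0.    ]
top bowl [0.5999 0.3717 0.    ]
top poker [0.6432 0.2511 0.    ]
```

```bash
python3 - <<'E'
import cv2
a=cv2.imread('pics/top0.png')[40:250,190:350]
cv2.imwrite('pics/tc0.png',cv2.resize(a[100:210],None,fx=5,fy=5,interpolation=cv2.INTER_CUBIC))
a=cv2.imread('pics/scene0.png')[190:320,200:360]
cv2.imwrite('pics/sc0.png',cv2.resize(a,None,fx=4.6,fy=4.6,interpolation=cv2.INTER_CUBIC))
E
```

```text
(no output)
```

View pics/tc0.png

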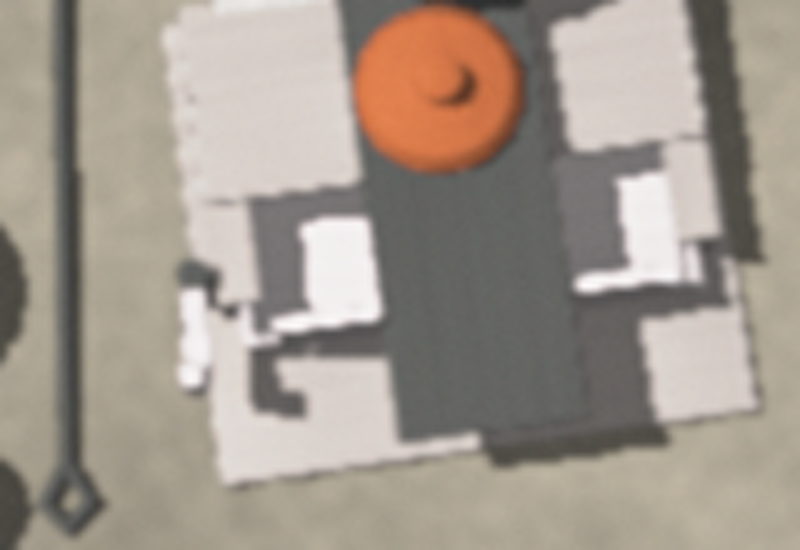

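View pics/sc0.png

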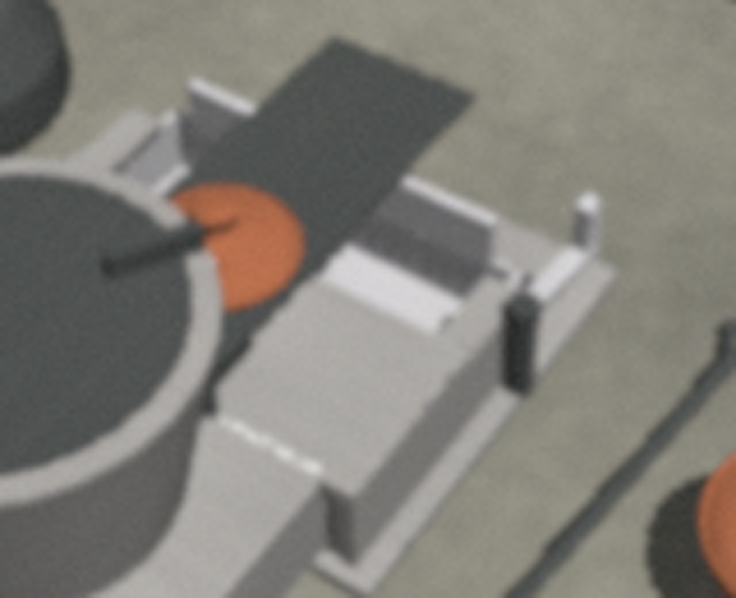

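```bash
python3 - <<'E'
from h import *
from scipy.optimize import least_squares
px=lambda u,v:(190+u/5,140+v/5)
hl=None
pts=[((.030,.150,.078),px(187,203)),((.030,-.150,.078),px(712,137)),((-.030,.124,.072),px(257,303)),((-.030,-.150,.072),px(722,236)),((-.012,.160,.085),px(197,272))]
def S(q,P):
    c,s=np.cos(q[2]),np.sin(q[2]); P=np.array(P); return np.array([q[0]+c*P[0]-s*P[1],q[1]+s*P[0]+c*P[1],P[2]])
f=lambda q:np.concatenate([(proj('top',S(q,P))[0]-uv) for P,uv in pts])
r=least_squares(f,[.61,0,.1]);print(r.x,f(r.x).reshape(-1,2).round(2))
q=r.x
def inv(w):
    c,s=np.cos(q[2]),np.sin(q[2]);d=w[:2]-q[:2];return np.array([c*d[0]+s*d[1],-s*d[0]+c*d[1]])*1000
for l,u,v,z in[('hearthL',228,485,.012),('hearthR',760,408,.012),('shelfL',400,440,.11),('shelfR',587,415,.11),('plateTopL front-right',385,325,.097),('plate frontleft',275,338,.097),('plate R innerfront',577,293,.097),('plateRmid',640,285,.097),('tabtop',190,385,.118),('shadowless bar',195,290,.084)]:
    print(l,inv(atz('top',px(u,v),z)).round(1))
for l,n,uv,z in [('tl','scene',(304.5,237.4),.077),('tr','scene',(247.5,216.4),.077),('tl','top',(253.5,201.9),.077),('tr','top',(313.7,196.6),.077),('tab','top',(228.3,213.3),.0955),('tab','scene',(330.5,236.2),.0955),('pin','scene',(312.9,258.5),.079),('pin','top',(226.3,194.7),.079),('stove','top',(282.8,189.9),0),('stove','scene',(263.9,254.7),0),('shelf','scene',(287.1,201.2),.11)]:print(n,l,inv(atz(n,uv,z)).round(1))
# scene crop
sx=lambda u,v:(200+u/4.6,190+v/4.6)
for l,u,v,z in [('tab top',590,200,.118),('pintop',520,290,.086),('plate TL right end',497,220,.097),('plate TL inner',405,180,.097),('plateR outer',190,82,.097),('plateR inner',255,108,.097),('shelfR',335,38,.11),('shelfL',472,97,.11),('deck FL?',445,330,.078)]:
    print('sc',l,inv(atz('scene',sx(u,v),z)).round(1))
E
```

```text
[0.61928969 0.0069982  0.11557093] [[ 2.75  0.18]
 [-1.35 -0.12]
 [ 0.23 -0.7 ]
 [-0.51  0.26]
 [-1.13  0.43]]
hearthL [-130.5  159.7]
hearthR [-127.9 -167. ]
shelfL [-127.    52.4]
shelfR [-127.3  -54.6]
plateTopL front-right [-58.7  52.2]
plate frontleft [-57.6 115.9]
plate R innerfront [-55.2 -60. ]
plateRmid [-55.5 -96.7]
tabtop [-80.8 165.9]
shadowless bar [-21.4 159.1]
scene tl [-59.5 101.3]
scene tr [-41.  -86.8]
top tl [-41.4  90.1]
top tr [-49.7 -86.5]
top tab [-67.3 165.7]
scene tab [-86.8 167.8]
scene pin [ -2.9 162. ]
top pin [ -9.8 166.2]
top stove [-4.5 -2.1]
scene stove [1.6 0.8]
scene shelf [-132.2   -5.1]
sc tab top [-71.9 167.1]
sc pintop [-14.2 155.4]
sc plate TL right end [-46.2 120.1]
sc plate TL inner [-44.7  55.7]
sc plateR outer [ -44.3 -111.1]
sc plateR inner [-47.2 -60.4]
sc shelfR [-120.1  -48.7]
sc shelfL [-119.5   57. ]
sc deck FL? [ 29.5 131.9]
```

```bash
cat >> h.py <<'E'
from scipy.spatial.transform import Rotation as Rn
Q=np.array([.6193,.0057,.1145]); 
Rs=Rn.from_euler('z',Q[2]).as_matrix(); O=np.array([Q[0],Q[1],0])
def tool(tilt):
    c,s=np.cos(np.radians(tilt)),np.sin(np.radians(tilt))
    return np.array([[-c,0,s],[0,1,0],[-s,0,-c]])
R0=None
def st():
    from station import get_obs
    o=get_obs(); p=np.array(o['tcp_pos']);R=np.array(o['tool_rot'])
    ps=Rs.T@(p-O); 
    print('t',round(o['time_s'],2),'tcp stove mm',(ps*1000).round(1),'F stove',(Rs.T@np.array(o['wrist_force'])).round(1),'gap',o['finger_gap'])
    return ps,R,o
def plan(tgt,tilt=15,ps=None):
    """tgt stove mm of TCP"""
    p,R,o=st()
    if ps is not None:p=np.array(ps)/1000
    Rt=Rs@tool(tilt)
    rv=Rn.from_matrix(R.T@Rt).as_rotvec()
    print('rot (do first) rad',rv.round(4),'deg',np.degrees(np.linalg.norm(rv)).round(1))
    print('then shift tool mm',(Rt.T@Rs@(np.array(tgt)/1000-p)*1000).round(1))
E
python3 -c "
from h import *
plan((-110,92,200))
plan((-110,92,92),ps=(-110,92,200))"
```

```text
t 2.1 tcp stove mm [-354.9  660.4  240.7] F stove [-1.1  0.1  0.3] gap 0.09231602897047111
rot (do first) rad [-0.0541 -0.2581 -0.4109] deg 28.0
then shift tool mm [-226.  -568.4  102.7]
t 2.1 tcp stove mm [-354.9  660.4  240.7] F stove [-1.1  0.1  0.3] gap 0.09231602897047111
rot (do first) rad [-0.0541 -0.2581 -0.4109] deg 28.0
then shift tool mm [ 28.    0.  104.3]
```

>>> carry_out:
  targets: [0,0,0,-0.0135,-0.0645,-0.1027,1,0,0,0,-0.0135,-0.0645,-0.1027,1,0,0,0,-0.0135,-0.0645,-0.1027,1,0,0,0,-0.0135,-0.0645,-0.1027,1,-14,-35.5,6.4,0,0,0,1,-14,-35.5,6.4,0,0,0,1,-14,-35.5,6.4,0,0,0,1,-14,-35.5,6.4,0,0,0,1,-14,-35.5,6.4,0,0,0,1,-14,-35.5,6.4,0,0,0,1,-14,-35.5,6.4,0,0,0,1,-14,-35.5,6.4,0,0,0,1,-14,-35.5,6.4,0,0,0,1,-14,-35.5,6.4,0,0,0,1,-14,-35.5,6.4,0,0,0,1,-14,-35.5,6.4,0,0,0,1,-14,-35.5,6.4,0,0,0,1,-14,-35.5,6.4,0,0,0,1,-14,-35.5,6.4,0,0,0,1,-14,-35.5,6.4,0,0,0,1]
  squeeze: 20

```text
time_s: 4.1
tcp_pos: [0.4982, 0.0833, 0.2002]
tool_rot: [[-0.959, -0.114, 0.258], [-0.111, 0.993, 0.03], [-0.26, -0.0, -0.966]]
wrist_force: [0.2, 1.2, 0.5]
finger_gap: 0.0005
```

```bash
python3 - <<'E'
from h import *
plan((-110,92,92))
from station import camera
import cv2
c=camera('wrist');cv2.imwrite('pics/w1.png',c['pixels'][:,:,::-1])
E
```

```text
t 4.1 tcp stove mm [-111.4   90.9  200.2] F stove [0.3 1.2 0.5] gap 0.0004580313737279542
rot (do first) rad [0.     0.0011 0.0002] deg 0.1
then shift tool mm [ 26.6   1.1 104.9]
```

View pics/w1.png

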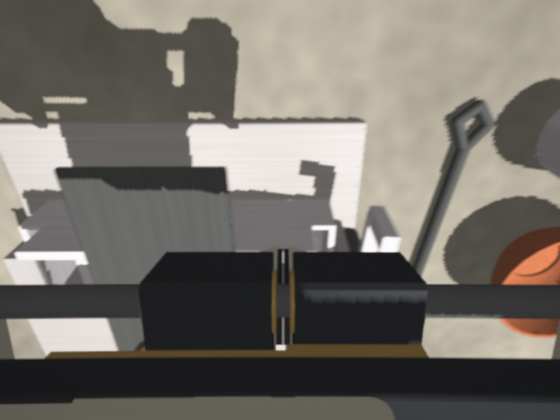

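>>> carry_out:
  targets: [5.3,0.2,21,0,0,0,1,5.3,0.2,21,0,0,0,1,5.3,0.2,21,0,0,0,1,5.3,0.2,21,0,0,0,1,5.3,0.3,21,0,0,0,1]

```text
time_s: 4.65
tcp_pos: [0.4991, 0.0862, 0.091]
tool_rot: [[-0.959, -0.114, 0.258], [-0.11, 0.993, 0.03], [-0.259, 0.0, -0.966]]
wrist_force: [0.5, -0.4, 0.4]
finger_gap: 0.0002
```

```bash
python3 - <<'E'
from h import *
from station import camera,spot_point
import cv2
st()
for n in('scene','top'):
    c=camera(n);cv2.imwrite(f'pics/{n}2.png',c['pixels'][:,:,::-1])
a=cv2.imread('pics/scene2.png')[170:320,200:370]
cv2.imwrite('pics/sc2.png',cv2.resize(a,None,fx=4,fy=4,interpolation=cv2.INTER_CUBIC))
E
```

```text
t 4.65 tcp stove mm [-110.2   93.8   91. ] F stove [ 0.5 -0.4  0.4] gap 0.0002449573636960693
```

View pics/sc2.png

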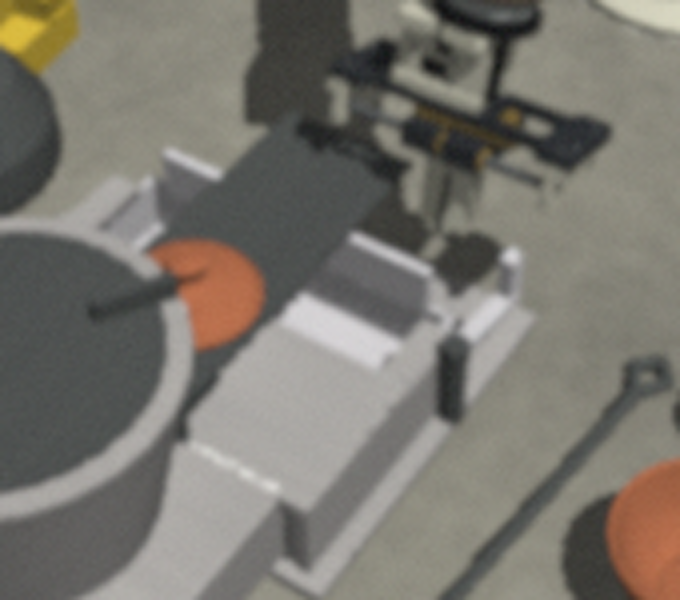

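>>> carry_out:
  targets: [-9.7,0,2.6,0,0,0,1,-9.7,0,2.6,0,0,0,1,-8.7,0,2.3,0,0,0,1,-3.9,0,1.05,0,0,0,1,-3.9,0,1.05,0,0,0,1,-3.9,0,1.05,0,0,0,1]

```text
time_s: 5.35
tcp_pos: [0.5401, 0.0906, 0.0917]
tool_rot: [[-0.96, -0.114, 0.257], [-0.11, 0.993, 0.029], [-0.259, -0.0, -0.966]]
wrist_force: [0.2, -0.2, 0.2]
finger_gap: 0.0004
```

```bash
python3 -c "
from h import *
st()"
```

```text
t 5.35 tcp stove mm [-69.   93.4  91.7] F stove [ 0.1 -0.2  0.2] gap 0.0003781162854262944
```

>>> carry_out:
  targets: [-3.9,0,1.05,0,0,0,1,-3.9,0,1.05,0,0,0,1]

```text
time_s: 5.55
tcp_pos: [0.5464, 0.0915, 0.0909]
tool_rot: [[-0.96, -0.114, 0.254], [-0.111, 0.993, 0.029], [-0.256, -0.0, -0.967]]
wrist_force: [-7.1, 1.0, 4.4]
finger_gap: 0.0005
```

>>> carry_out:
  targets: [-3.9,0,1.05,0,0,0,1,0,0,0,0,0,0,1]

```text
time_s: 5.75
tcp_pos: [0.5506, 0.0924, 0.0908]
tool_rot: [[-0.96, -0.115, 0.254], [-0.111, 0.993, 0.029], [-0.256, 0.0, -0.967]]
wrist_force: [-3.7, 1.5, 0.4]
finger_gap: 0.0002
```

```bash
python3 -c "
from h import *
st()"
```

```text
t 5.75 tcp stove mm [-58.3  94.   90.8] F stove [-3.5  1.9  0.4] gap 0.00015943629667460242
```

>>> carry_out:
  targets: [14.5,0,-3.9,0,0,0,1,-5.8,0,-21.8,0,0,0,1,-5.8,0,-21.8,0,0,0,1,0,-46.5,0,0,0,0,1,0,-46.5,0,0,0,0,1,0,-46.5,0,0,0,0,1,0,-46.5,0,0,0,0,1,5.8,0,21.8,0,0,0,1,5.8,0,21.8,0,0,0,1,-4,0,1.1,0,0,0,1]

```text
time_s: 6.75
tcp_pos: [0.5596, -0.0948, 0.0886]
tool_rot: [[-0.961, -0.112, 0.252], [-0.108, 0.994, 0.03], [-0.253, 0.001, -0.967]]
wrist_force: [-1.4, 1.6, -0.7]
finger_gap: 0.0004
```

```bash
python3 -c "
from h import *
st()"
```

```text
t 6.75 tcp stove mm [-70.8 -93.   88.6] F stove [-1.2  1.7 -0.7] gap 0.00039598392594075146
```

>>> carry_out:
  targets: [-3.9,0,1,0,0,0,1,-3.9,0,1,0,0,0,1,-3.9,0,1,0,0,0,1]

```text
time_s: 7.05
tcp_pos: [0.5744, -0.0927, 0.0922]
tool_rot: [[-0.96, -0.115, 0.257], [-0.111, 0.993, 0.029], [-0.259, -0.001, -0.966]]
wrist_force: [-2.1, -2.2, -1.9]
finger_gap: 0.0005
```

>>> carry_out:
  targets: [-3.9,0,1,0,0,0,1,-3.9,0,1,0,0,0,1]

```text
time_s: 7.25
tcp_pos: [0.5821, -0.0924, 0.092]
tool_rot: [[-0.96, -0.114, 0.256], [-0.11, 0.994, 0.029], [-0.258, -0.001, -0.966]]
wrist_force: [-5.6, -6.1, 2.3]
finger_gap: 0.0005
```

```bash
python3 -c "
from h import *
st()"
```

```text
t 7.25 tcp stove mm [-48.2 -93.2  92. ] F stove [-6.3 -5.4  2.3] gap 0.0004719815291277771
```

>>> carry_out:
  targets: [19.3,0,-5.2,0,0,0,1,-5.8,0,-21.8,0,0,0,1,-5.8,0,-21.8,0,0,0,1,0,46.5,0,0,0,0,1,0,46.5,0,0,0,0,1,0,46.5,0,0,0,0,1,0,46.5,0,0,0,0,1,5.8,0,21.8,0,0,0,1,5.8,0,21.8,0,0,0,1,-4,0,1.1,0,0,0,1,-4,0,1,0,0,0,1,-4,0,1,0,0,0,1]

```text
time_s: 8.45
tcp_pos: [0.5545, 0.0925, 0.093]
tool_rot: [[-0.959, -0.114, 0.258], [-0.11, 0.994, 0.03], [-0.26, 0.0, -0.966]]
wrist_force: [-3.8, 0.9, 0.6]
finger_gap: 0.0005
```

```bash
python3 -c "
from h import *
st()"
```

```text
t 8.45 tcp stove mm [-54.4  93.6  93. ] F stove [-3.7  1.3  0.6] gap 0.000473541237313561
```

>>> carry_out:
  targets: [-4,0,1,0,0,0,1,-4,0,1,0,0,0,1]

```text
time_s: 8.65
tcp_pos: [0.5613, 0.0935, 0.0926]
tool_rot: [[-0.96, -0.114, 0.256], [-0.11, 0.993, 0.03], [-0.258, 0.001, -0.966]]
wrist_force: [-5.7, 1.9, 2.4]
finger_gap: 0.0003
```

```bash
python3 -c "
from h import *
st()"
```

```text
t 8.65 tcp stove mm [-47.6  93.8  92.6] F stove [-5.4  2.5  2.4] gap 0.0002527888280486969
```

>>> carry_out:
  targets: [-4,0,1,0,0,0,1,-4,0,1,0,0,0,1]

```text
time_s: 8.85
tcp_pos: [0.5691, 0.0946, 0.0926]
tool_rot: [[-0.96, -0.114, 0.255], [-0.11, 0.993, 0.03], [-0.257, 0.001, -0.966]]
wrist_force: [-7.2, 3.8, 2.5]
finger_gap: 0.0008
```

>>> carry_out:
  targets: [19.3,0,-5.2,0,0,0,1,-5.8,0,-21.8,0,0,0,1,-5.8,0,-21.8,0,0,0,1,0,-46.5,0,0,0,0,1,0,-46.5,0,0,0,0,1,0,-46.5,0,0,0,0,1,0,-46.5,0,0,0,0,1,5.8,0,21.8,0,0,0,1,5.8,0,21.8,0,0,0,1,-4,0,1.1,0,0,0,1,-4,0,1.1,0,0,0,1]

```text
time_s: 9.95
tcp_pos: [0.5805, -0.0924, 0.093]
tool_rot: [[-0.959, -0.113, 0.258], [-0.11, 0.994, 0.029], [-0.26, -0.0, -0.966]]
wrist_force: [0.2, -0.2, 0.2]
finger_gap: 0.0004
```

```bash
python3 -c "
from h import *
st()"
```

```text
t 9.95 tcp stove mm [-49.8 -93.1  93. ] F stove [ 0.2 -0.2  0.2] gap 0.0003689307470541115
```

>>> carry_out:
  targets: [-4,0,1,0,0,0,1,-4,0,1,0,0,0,1]

```text
time_s: 10.15
tcp_pos: [0.5878, -0.0914, 0.0933]
tool_rot: [[-0.96, -0.114, 0.257], [-0.111, 0.993, 0.029], [-0.258, -0.001, -0.966]]
wrist_force: [-6.2, -2.7, 2.8]
finger_gap: 0.0004
```

```bash
python3 -c "
from h import *
st()"
```

```text
t 10.15 tcp stove mm [-42.4 -92.8  93.3] F stove [-6.5 -1.9  2.8] gap 0.00042278241339912767
```

>>> carry_out:
  targets: [-4,0,1.2,0,0,0,1,-4,0,1.2,0,0,0,1,-4,0,1.2,0,0,0,1]

```text
time_s: 10.45
tcp_pos: [0.5997, -0.0907, 0.0926]
tool_rot: [[-0.96, -0.114, 0.256], [-0.11, 0.994, 0.028], [-0.258, -0.001, -0.966]]
wrist_force: [-5.2, -2.7, 3.7]
finger_gap: 0.0008
```

>>> carry_out:
  targets: [19.3,0,-5.2,0,0,0,1,-5.8,0,-21.8,0,0,0,1,-5.8,0,-21.8,0,0,0,1,0,46.5,0,0,0,0,1,0,46.5,0,0,0,0,1,0,46.5,0,0,0,0,1,0,46.5,0,0,0,0,1,5.8,0,21.8,0,0,0,1,5.8,0,21.8,0,0,0,1,-4,0,1.1,0,0,0,1,-4,0,1,0,0,0,1,-4,0,1,0,0,0,1]

```text
time_s: 11.65
tcp_pos: [0.5725, 0.0944, 0.0933]
tool_rot: [[-0.959, -0.114, 0.258], [-0.11, 0.994, 0.03], [-0.26, 0.0, -0.966]]
wrist_force: [-4.8, 0.2, 0.4]
finger_gap: 0.0001
```

```bash
python3 -c "
from h import *
st()"
```

```text
t 11.65 tcp stove mm [-36.4  93.5  93.3] F stove [-4.7  0.8  0.4] gap 0.00012620511147041808
```

>>> carry_out:
  targets: [-4,0,1.1,0,0,0,1,-4,0,1.1,0,0,0,1,-4,0,1.1,0,0,0,1]

```text
time_s: 11.95
tcp_pos: [0.5832, 0.0961, 0.0926]
tool_rot: [[-0.96, -0.114, 0.256], [-0.11, 0.993, 0.03], [-0.258, 0.001, -0.966]]
wrist_force: [-6.4, 1.1, 3.3]
finger_gap: 0.0004
```

```bash
python3 -c "
from h import *
st()"
```

```text
t 11.95 tcp stove mm [-25.6  93.9  92.6] F stove [-6.2  1.8  3.3] gap 0.0003698493497139011
```

>>> carry_out:
  targets: [-4,0,1.1,0,0,0,1]

```text
time_s: 12.05
tcp_pos: [0.587, 0.0968, 0.0925]
tool_rot: [[-0.96, -0.114, 0.255], [-0.11, 0.993, 0.03], [-0.257, 0.001, -0.966]]
wrist_force: [-6.7, 2.6, 2.7]
finger_gap: 0.0005
```

>>> carry_out:
  targets: [19.3,0,-5.2,0,0,0,1,-5.8,0,-21.8,0,0,0,1,-5.8,0,-21.8,0,0,0,1,0,-46.5,0,0,0,0,1,0,-46.5,0,0,0,0,1,0,-46.5,0,0,0,0,1,0,-46.5,0,0,0,0,1,5.8,0,21.8,0,0,0,1,5.8,0,21.8,0,0,0,1,-4,0,1.1,0,0,0,1,-4,0,1.1,0,0,0,1,-4,0,1.1,0,0,0,1]

```text
time_s: 13.25
tcp_pos: [0.6032, -0.0894, 0.0935]
tool_rot: [[-0.959, -0.115, 0.259], [-0.111, 0.993, 0.029], [-0.261, -0.001, -0.965]]
wrist_force: [-3.3, -1.7, 0.5]
finger_gap: 0.0005
```

```bash
python3 -c "
from h import *
st()"
```

```text
t 13.25 tcp stove mm [-26.9 -92.6  93.5] F stove [-3.5 -1.3  0.5] gap 0.0005329418875973949
```

>>> carry_out:
  targets: [-4,0,1.1,0,0,0,1,-4,0,1.1,0,0,0,1]

```text
time_s: 13.45
tcp_pos: [0.6094, -0.0893, 0.0927]
tool_rot: [[-0.96, -0.114, 0.256], [-0.11, 0.993, 0.028], [-0.258, -0.001, -0.966]]
wrist_force: [-5.5, -3.1, 3.3]
finger_gap: 0.0008
```

```bash
python3 - <<'E'
from h import *
from station import camera
st()
for n in('scene','top'):
    c=camera(n);cv2.imwrite(f'pics/{n}3.png',c['pixels'][:,:,::-1])
a=cv2.imread('pics/scene3.png')[170:320,200:370]
b=cv2.imread('pics/top3.png')[140:250,200:350]
cv2.imwrite('pics/sc3.png',cv2.resize(a,None,fx=4,fy=4,interpolation=cv2.INTER_CUBIC))
cv2.imwrite('pics/tc3.png',cv2.resize(b,None,fx=5,fy=5,interpolation=cv2.INTER_CUBIC))
E
```

```text
t 13.45 tcp stove mm [-20.6 -93.2  92.7] F stove [-5.8 -2.5  3.3] gap 0.000767879717883021
```

View pics/sc3.png

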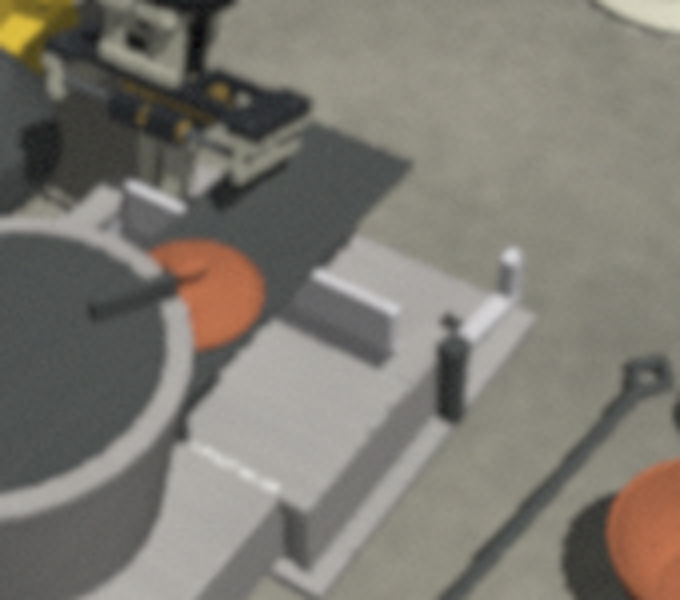

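View pics/tc3.png

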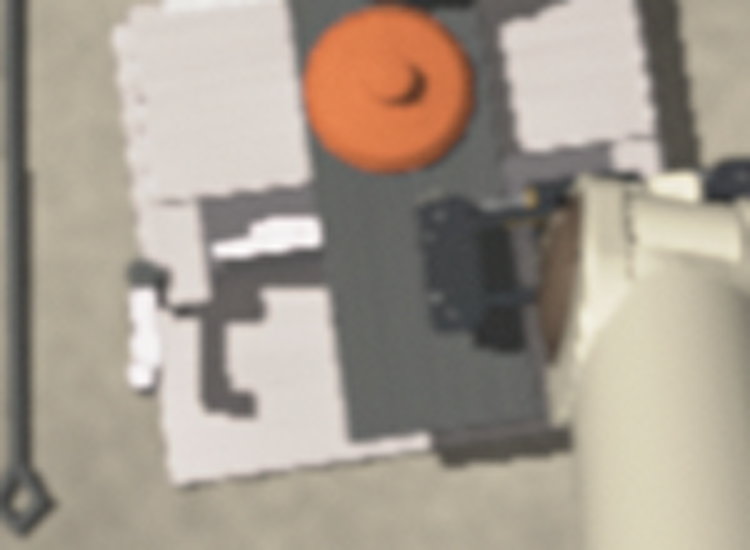

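>>> carry_out:
  targets: [-2.9,0,0.8,0,0,0,1,-2.9,0,0.8,0,0,0,1]

```text
time_s: 13.75
tcp_pos: [0.6152, -0.0885, 0.0922]
tool_rot: [[-0.96, -0.114, 0.256], [-0.11, 0.994, 0.029], [-0.258, -0.001, -0.966]]
wrist_force: [-5.3, -2.8, 4.1]
finger_gap: 0.0005
```

>>> carry_out:
  targets: [19.3,0,-5.2,0,0,0,1,-5.8,0,-21.8,0,0,0,1,-5.8,0,-21.8,0,0,0,1,0,46.5,0,0,0,0,1,0,46.5,0,0,0,0,1,0,46.5,0,0,0,0,1,0,46.5,0,0,0,0,1,5.8,0,21.8,0,0,0,1,5.8,0,21.8,0,0,0,1,-4,0,1.1,0,0,0,1,-4,0,1,0,0,0,1,-4,0,1,0,0,0,1]

```text
time_s: 14.95
tcp_pos: [0.5889, 0.0961, 0.0935]
tool_rot: [[-0.959, -0.114, 0.26], [-0.11, 0.994, 0.03], [-0.261, 0.0, -0.965]]
wrist_force: [-2.4, 0.9, 0.1]
finger_gap: 0.0004
```

```bash
python3 -c "
from h import *
st()"
```

```text
t 14.95 tcp stove mm [-19.9  93.3  93.5] F stove [-2.3  1.1  0.1] gap 0.0003508625291872364
```

>>> carry_out:
  targets: [-3,0,0.9,0,0,0,1,-2,0,0.6,0,0,0,1]

```text
time_s: 15.15
tcp_pos: [0.5916, 0.0966, 0.0923]
tool_rot: [[-0.96, -0.114, 0.256], [-0.11, 0.994, 0.029], [-0.257, 0.0, -0.966]]
wrist_force: [-7.7, 0.6, 3.9]
finger_gap: 0.0003
```

```bash
python3 -c "
from h import *
st()"
```

```text
t 15.15 tcp stove mm [-17.1  93.4  92.3] F stove [-7.6  1.5  3.9] gap 0.0002989267237714917
```

>>> carry_out:
  targets: [-2,0,0.6,0,0,0,1,-1,0,0.3,0,0,0,1]

```text
time_s: 15.35
tcp_pos: [0.5945, 0.0973, 0.0921]
tool_rot: [[-0.96, -0.114, 0.256], [-0.11, 0.993, 0.03], [-0.257, 0.001, -0.966]]
wrist_force: [-6.0, 1.1, 3.4]
finger_gap: 0.0006
```

>>> carry_out:
  targets: [-2,0,0.6,0,0,0,1]

```text
time_s: 15.45
tcp_pos: [0.5963, 0.0975, 0.092]
tool_rot: [[-0.96, -0.114, 0.255], [-0.11, 0.993, 0.03], [-0.257, 0.001, -0.966]]
wrist_force: [-5.7, 1.9, 3.5]
finger_gap: 0.0006
```

```bash
python3 -c "
from h import *
st()"
```

```text
t 15.45 tcp stove mm [-12.4  93.8  92. ] F stove [-5.4  2.5  3.5] gap 0.0005987178058245394
```

Left at -12.4, still sliding; continue in small steps until the stop shows.

>>> carry_out:
  targets: [-2,0,0.6,0,0,0,1]

```text
time_s: 15.55
tcp_pos: [0.5983, 0.0979, 0.0919]
tool_rot: [[-0.96, -0.114, 0.255], [-0.11, 0.993, 0.03], [-0.257, 0.001, -0.966]]
wrist_force: [-10.5, 2.0, 6.0]
finger_gap: 0.0004
```

>>> carry_out:
  targets: [-2,0,0.6,0,0,0,1]

```text
time_s: 15.65
tcp_pos: [0.5986, 0.0978, 0.0913]
tool_rot: [[-0.961, -0.114, 0.251], [-0.11, 0.993, 0.029], [-0.253, 0.0, -0.967]]
wrist_force: [-15.7, 0.5, 10.7]
finger_gap: 0.0005
```

```bash
python3 -c "
from h import *
st()"
```

```text
t 15.65 tcp stove mm [-10.   93.9  91.3] F stove [-15.5   2.3  10.7] gap 0.00046382279226001624
```

>>> carry_out:
  targets: [21,0,-5.8,0,0,0,1,-5.8,0,-21.8,0,0,0,1,-5.8,0,-21.8,0,0,0,1,0,-46.5,0,0,0,0,1,0,-46.5,0,0,0,0,1,0,-46.5,0,0,0,0,1,0,-46.5,0,0,0,0,1,5.8,0,21.8,0,0,0,1,5.8,0,21.8,0,0,0,1,-4,0,1.1,0,0,0,1,-4,0,1.1,0,0,0,1]

```text
time_s: 16.75
tcp_pos: [0.6101, -0.0888, 0.0923]
tool_rot: [[-0.96, -0.114, 0.258], [-0.11, 0.994, 0.03], [-0.259, 0.0, -0.966]]
wrist_force: [0.9, -0.3, 0.2]
finger_gap: 0.0005
```

>>> carry_out:
  targets: [-3,0,0.8,0,0,0,1,-3,0,0.8,0,0,0,1]

```text
time_s: 16.95
tcp_pos: [0.6167, -0.0875, 0.0931]
tool_rot: [[-0.959, -0.115, 0.259], [-0.111, 0.993, 0.029], [-0.26, -0.001, -0.966]]
wrist_force: [-5.5, -0.6, 4.3]
finger_gap: 0.0003
```

```bash
python3 -c "
from h import *
st()"
```

```text
t 16.95 tcp stove mm [-13.2 -92.3  93.1] F stove [-5.5  0.1  4.3] gap 0.0002794482199476655
```

>>> carry_out:
  targets: [-2,0,0.6,0,0,0,1]

```text
time_s: 17.05
tcp_pos: [0.6171, -0.0876, 0.0922]
tool_rot: [[-0.96, -0.115, 0.256], [-0.111, 0.993, 0.029], [-0.257, -0.0, -0.966]]
wrist_force: [-6.1, -1.0, 4.6]
finger_gap: 0.0004
```

>>> carry_out:
  targets: [-2,0,0.6,0,0,0,1]

```text
time_s: 17.15
tcp_pos: [0.6186, -0.0877, 0.0917]
tool_rot: [[-0.96, -0.114, 0.255], [-0.111, 0.993, 0.029], [-0.257, -0.0, -0.967]]
wrist_force: [-5.2, -2.4, 3.4]
finger_gap: 0.0006
```

```bash
python3 -c "
from h import *
st()"
```

```text
t 17.15 tcp stove mm [-11.4 -92.7  91.7] F stove [-5.5 -1.7  3.4] gap 0.0006347701641686901
```

>>> carry_out:
  targets: [-1.5,0,0.4,0,0,0,1]

```text
time_s: 17.25
tcp_pos: [0.6201, -0.0878, 0.0917]
tool_rot: [[-0.96, -0.114, 0.255], [-0.11, 0.993, 0.029], [-0.257, -0.0, -0.967]]
wrist_force: [-5.4, -1.6, 4.6]
finger_gap: 0.0004
```

>>> carry_out:
  targets: [-1.5,0,0.4,0,0,0,1]

```text
time_s: 17.35
tcp_pos: [0.6215, -0.0879, 0.0917]
tool_rot: [[-0.96, -0.114, 0.255], [-0.11, 0.994, 0.029], [-0.256, -0.001, -0.967]]
wrist_force: [-8.4, -3.3, 5.5]
finger_gap: 0.0001
```

```bash
python3 -c "
from h import *
st()"
```

```text
t 17.35 tcp stove mm [ -8.5 -93.2  91.7] F stove [-8.7 -2.3  5.5] gap 0.000106796960595905
```

>>> carry_out:
  targets: [-1.5,0,0.4,0,0,0,1]

```text
time_s: 17.45
tcp_pos: [0.6217, -0.0878, 0.0913]
tool_rot: [[-0.961, -0.114, 0.252], [-0.11, 0.994, 0.029], [-0.254, -0.0, -0.967]]
wrist_force: [-12.5, -2.2, 10.8]
finger_gap: 0.0003
```

>>> carry_out:
  targets: [-1.5,0,0.4,0,0,0,1]

```text
time_s: 17.55
tcp_pos: [0.6218, -0.0878, 0.0909]
tool_rot: [[-0.962, -0.113, 0.25], [-0.11, 0.994, 0.029], [-0.251, 0.0, -0.968]]
wrist_force: [-15.3, -2.2, 11.9]
finger_gap: 0.0004
```

```bash
python3 -c "
from h import *
st()"
```

```text
t 17.55 tcp stove mm [ -8.2 -93.1  90.9] F stove [-15.5  -0.4  11.9] gap 0.00035225773382425074
```

>>> carry_out:
  targets: [21.5,0,-6,0,0,0,1,-5.8,0,-21.8,0,0,0,1,-5.8,0,-21.8,0,0,0,1,0,46.5,0,0,0,0,1,0,46.5,0,0,0,0,1,0,46.5,0,0,0,0,1,0,46.5,0,0,0,0,1,5.8,0,21.8,0,0,0,1,5.8,0,21.8,0,0,0,1,-4,0,1.1,0,0,0,1,-4,0,1,0,0,0,1,-4,0,1,0,0,0,1]

```text
time_s: 18.75
tcp_pos: [0.5966, 0.0968, 0.0934]
tool_rot: [[-0.959, -0.113, 0.26], [-0.109, 0.994, 0.03], [-0.261, 0.0, -0.965]]
wrist_force: [-0.0, -0.1, 0.4]
finger_gap: -0.0001
```

```bash
python3 -c "
from h import *
st()"
```

```text
t 18.75 tcp stove mm [-12.2  93.1  93.4] F stove [-0.  -0.1  0.4] gap -0.0001410246687470431
```

>>> carry_out:
  targets: [-2.5,0,0.7,0,0,0,1]

```text
time_s: 18.85
tcp_pos: [0.5984, 0.0969, 0.093]
tool_rot: [[-0.959, -0.113, 0.258], [-0.109, 0.994, 0.03], [-0.26, 0.0, -0.966]]
wrist_force: [-4.9, -0.1, 5.0]
finger_gap: 0.0007
```

>>> carry_out:
  targets: [-2,0,0.6,0,0,0,1]

```text
time_s: 18.95
tcp_pos: [0.5988, 0.097, 0.0922]
tool_rot: [[-0.96, -0.113, 0.256], [-0.11, 0.994, 0.029], [-0.257, -0.0, -0.966]]
wrist_force: [-7.2, -0.0, 4.7]
finger_gap: 0.0006
```

```bash
python3 -c "
from h import *
st()"
```

```text
t 18.95 tcp stove mm [-9.9 93.  92.2] F stove [-7.2  0.8  4.7] gap 0.0005963772540162538
```

>>> carry_out:
  targets: [-1.5,0,0.4,0,0,0,1]

```text
time_s: 19.05
tcp_pos: [0.5993, 0.0971, 0.0917]
tool_rot: [[-0.961, -0.113, 0.254], [-0.11, 0.994, 0.029], [-0.255, -0.0, -0.967]]
wrist_force: [-10.3, -0.7, 6.6]
finger_gap: -0.0
```

>>> carry_out:
  targets: [-1.5,0,0.4,0,0,0,1]

```text
time_s: 19.15
tcp_pos: [0.5995, 0.0971, 0.0913]
tool_rot: [[-0.961, -0.114, 0.251], [-0.11, 0.994, 0.028], [-0.253, -0.001, -0.968]]
wrist_force: [-13.4, -1.2, 9.9]
finger_gap: 0.0006
```

```bash
python3 -c "
from h import *
st()"
```

```text
t 19.15 tcp stove mm [-9.3 93.1 91.3] F stove [-13.4   0.4   9.9] gap 0.0006097606036351022
```

>>> carry_out:
  targets: [21.5,0,-6,0,0,0,1,-5.8,0,-21.8,0,0,0,1,-5.8,0,-21.8,0,0,0,1,0,-46.5,0,0,0,0,1,0,-46.5,0,0,0,0,1,0,-46.5,0,0,0,0,1,0,-46.5,0,0,0,0,1,5.8,0,21.8,0,0,0,1,5.8,0,21.8,0,0,0,1,-4,0,1.1,0,0,0,1,-4,0,1.1,0,0,0,1,-4,0,1.1,0,0,0,1,-3,0,0.8,0,0,0,1]

```text
time_s: 20.45
tcp_pos: [0.6188, -0.0872, 0.0935]
tool_rot: [[-0.959, -0.115, 0.26], [-0.111, 0.993, 0.029], [-0.261, -0.001, -0.965]]
wrist_force: [1.4, 0.1, 0.2]
finger_gap: 0.0006
```

```bash
python3 -c "
from h import *
st()"
```

```text
t 20.45 tcp stove mm [-11.1 -92.3  93.5] F stove [ 1.4 -0.1  0.2] gap 0.0006008302865521774
```

>>> carry_out:
  targets: [-1.5,0,0.4,0,0,0,1]

```text
time_s: 20.55
tcp_pos: [0.6198, -0.087, 0.0931]
tool_rot: [[-0.959, -0.115, 0.259], [-0.111, 0.993, 0.029], [-0.261, -0.001, -0.965]]
wrist_force: [-0.7, 1.0, -1.1]
finger_gap: 0.0006
```

>>> carry_out:
  targets: [-1.5,0,0.4,0,0,0,1]

```text
time_s: 20.65
tcp_pos: [0.6206, -0.0871, 0.0925]
tool_rot: [[-0.959, -0.115, 0.258], [-0.111, 0.993, 0.029], [-0.26, -0.0, -0.966]]
wrist_force: [-0.6, -0.2, -0.3]
finger_gap: 0.0003
```

```bash
python3 -c "
from h import *
st()"
```

```text
t 20.65 tcp stove mm [ -9.3 -92.3  92.5] F stove [-0.6 -0.1 -0.3] gap 0.00034327415070544435
```

>>> carry_out:
  targets: [-1.5,0,0.4,0,0,0,1,-1.5,0,0.4,0,0,0,1]

```text
time_s: 20.85
tcp_pos: [0.6215, -0.0871, 0.0914]
tool_rot: [[-0.96, -0.114, 0.254], [-0.11, 0.993, 0.03], [-0.256, 0.0, -0.967]]
wrist_force: [-8.1, -0.2, 6.7]
finger_gap: 0.0006
```

>>> carry_out:
  targets: [-1.5,0,0.4,0,0,0,1]

```text
time_s: 20.95
tcp_pos: [0.6217, -0.0871, 0.0909]
tool_rot: [[-0.961, -0.114, 0.251], [-0.11, 0.994, 0.03], [-0.253, 0.001, -0.967]]
wrist_force: [-11.1, -1.2, 9.2]
finger_gap: 0.0005
```

```bash
python3 -c "
from h import *
st()"
```

```text
t 20.95 tcp stove mm [ -8.2 -92.5  90.9] F stove [-11.1   0.1   9.2] gap 0.0005427511002285136
```

```bash
sed -i 's/^Q=.*/Q=np.array([.6193,.0057,.1085])/' h.py; python3 - <<'E'
from h import *
plan((-84,208,165))
plan((-84,208,105.5),ps=(-84,208,165))
T=tool(15)
C=lambda a:np.array([-12-63*np.cos(a)-6*np.sin(a)-8.75,160-63*np.sin(a)+6*np.cos(a)+19,105.5])
for a in np.arange(-.1,1.65,.1):
    print(round(a,2),C(a).round(1),(T.T@(C(a+.1)-C(a))).round(1))
E
```

```text
t 20.95 tcp stove mm [ -7.7 -92.5  90.9] F stove [-11.1  -0.    9.2] gap 0.0005427511002285136
rot (do first) rad [ 0.0023 -0.006   0.0052] deg 0.5
then shift tool mm [ 54.6 300.5 -91.3]
t 20.95 tcp stove mm [ -7.7 -92.5  90.9] F stove [-11.1  -0.    9.2] gap 0.0005427511002285136
rot (do first) rad [ 0.0023 -0.006   0.0052] deg 0.5
then shift tool mm [15.4  0.  57.5]
-0.1 [-82.8 191.3 105.5] [ 0.9 -6.3 -0.2]
0.0 [-83.8 185.  105.5] [ 0.3 -6.3 -0.1]
0.1 [-84.  178.7 105.5] [-0.3 -6.3  0.1]
0.2 [-83.7 172.4 105.5] [-0.9 -6.2  0.3]
0.3 [-82.7 166.1 105.5] [-1.5 -6.1  0.4]
0.4 [-81.1 160.  105.5] [-2.1 -5.9  0.6]
0.5 [-78.9 154.1 105.5] [-2.7 -5.7  0.7]
0.6 [-76.1 148.4 105.5] [-3.2 -5.4  0.9]
0.7 [-72.8 143.  105.5] [-3.7 -5.   1. ]
0.8 [-68.9 138.  105.5] [-4.2 -4.6  1.1]
0.9 [-64.6 133.4 105.5] [-4.6 -4.2  1.2]
1.0 [-59.8 129.2 105.5] [-5.  -3.7  1.3]
1.1 [-54.7 125.6 105.5] [-5.3 -3.1  1.4]
1.2 [-49.2 122.5 105.5] [-5.6 -2.6  1.5]
1.3 [-43.4 119.9 105.5] [-5.8 -2.   1.6]
1.4 [-37.4 117.9 105.5] [-6.  -1.4  1.6]
1.5 [-31.2 116.6 105.5] [-6.1 -0.7  1.6]
1.6 [-24.9 115.9 105.5] [-6.1 -0.1  1.6]
```

>>> carry_out:
  targets: [19.3,0,-5.2,0,0,0.005,1,-9.6,0,-35.8,0,0,0,1,-9.6,0,-35.8,0,0,0,1,6.8,37.6,-1.8,0,0,0,1,6.8,37.6,-1.8,0,0,0,1,6.8,37.6,-1.8,0,0,0,1,6.8,37.6,-1.8,0,0,0,1,6.8,37.6,-1.8,0,0,0,1,6.8,37.6,-1.8,0,0,0,1,6.8,37.6,-1.8,0,0,0,1,6.8,37.6,-1.8,0,0,0,1,0,0,0,0,0,0,1]

```text
time_s: 22.15
tcp_pos: [0.5142, 0.2109, 0.1667]
tool_rot: [[-0.959, -0.119, 0.258], [-0.114, 0.993, 0.035], [-0.26, 0.004, -0.966]]
wrist_force: [-0.1, 0.7, -0.3]
finger_gap: 0.0002
```

```bash
python3 - <<'E'
from h import *
plan((-82,210,105.5))
from station import camera
for n in('scene','top'):
    c=camera(n);cv2.imwrite(f'pics/{n}4.png',c['pixels'][:,:,::-1])
a=cv2.imread('pics/scene4.png')[170:320,200:370]
b=cv2.imread('pics/top4.png')[140:250,200:350]
cv2.imwrite('pics/sc4.png',cv2.resize(a,None,fx=4,fy=4,interpolation=cv2.INTER_CUBIC))
cv2.imwrite('pics/tc4.png',cv2.resize(b,None,fx=5,fy=5,interpolation=cv2.INTER_CUBIC))
E
```

```text
t 22.15 tcp stove mm [-82.2 215.3 166.7] F stove [ 0.   0.7 -0.3] gap 0.00021070924905623674
rot (do first) rad [0.007  0.0012 0.0094] deg 0.7
then shift tool mm [15.6 -5.3 59.2]
```

View pics/sc4.png

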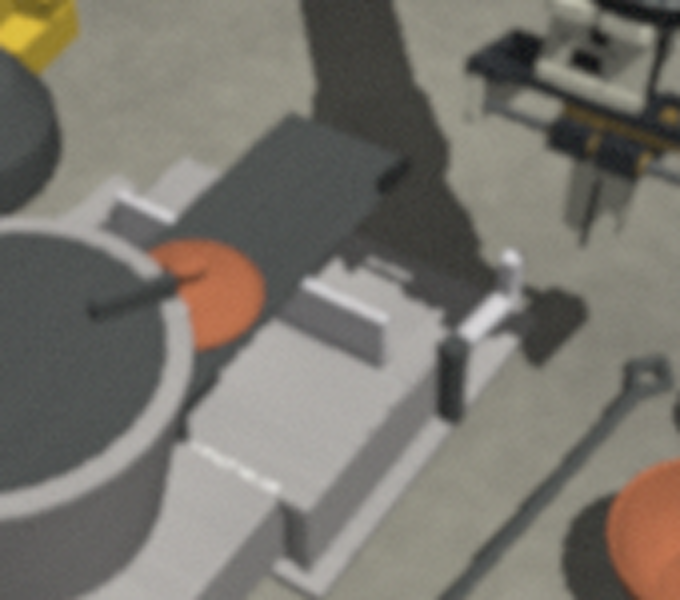

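View pics/tc4.png

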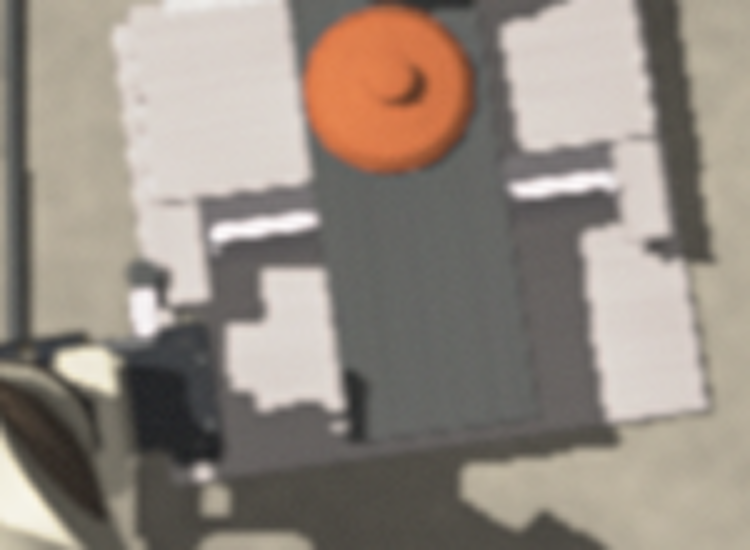

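```bash
python3 - <<'E'
from h import *
for u,v in((215,242),(318,224),(512,197),(612,187)):
    w=atz('top',(200+u/5,140+v/5),.097); print((Rs.T@(w-O)*1000).round(1))
for n,uv in(('deckL',(130,203)),('deckR',(660,138))):
    w=atz('top',(200+uv[0]/5,140+uv[1]/5),.078); print(n,(Rs.T@(w-O)*1000).round(1))
E
```

```text
[ -1.9 115.8  97. ]
[ 0.9 55.4 97. ]
[  2.3 -58.1  97. ]
[   0.7 -116.6   97. ]
deckL [ 31.2 163.6  78. ]
deckR [  29.9 -151.1   78. ]
```

>>> carry_out:
  targets: [5.2,-1.8,20,0.002,0,0.003,1,5.2,-1.8,20,0.002,0,0.003,1,5.2,-1.8,20,0.002,0,0.003,1,0,0,0,0,0,0,1]

```text
time_s: 22.65
tcp_pos: [0.5157, 0.195, 0.1016]
tool_rot: [[-0.963, -0.096, 0.253], [-0.094, 0.995, 0.02], [-0.254, -0.005, -0.967]]
wrist_force: [-0.8, -0.3, 0.2]
finger_gap: 0.0006
```

```bash
python3 -c "
from h import *
plan((-82,193,105.5))"
```

```text
t 22.65 tcp stove mm [-82.5 199.5 101.6] F stove [-0.8 -0.2  0.2] gap 0.0005657890972765066
rot (do first) rad [-0.008  -0.0051 -0.0107] deg 0.8
then shift tool mm [-1.5 -6.5 -3.7]
```

>>> carry_out:
  targets: [-0.5,-4,-2.5,-0.004,-0.003,-0.008,1,0,-4,0,0,0,0,1,0.6,-6.3,-0.2,0,0,0,1,0,-6.3,0,0,0,0,1]

```text
time_s: 23.05
tcp_pos: [0.5192, 0.1775, 0.108]
tool_rot: [[-0.959, -0.108, 0.262], [-0.104, 0.994, 0.029], [-0.264, 0.0, -0.965]]
wrist_force: [-0.7, 0.8, 1.0]
finger_gap: 0.0007
```

```bash
python3 -c "
from h import *
st()"
```

```text
t 23.05 tcp stove mm [-80.9 181.6 108. ] F stove [-0.7  0.8  1. ] gap 0.0006845996683375791
```

>>> carry_out:
  targets: [0.5,-6.3,1.5,0,0,0,1,-0.5,-6.3,0.6,0,0,0,1,-0.9,-6.2,0.3,0,0,0,1,-1.5,-6.1,0.4,0,0,0,1]

```text
time_s: 23.45
tcp_pos: [0.5243, 0.1528, 0.1047]
tool_rot: [[-0.96, -0.108, 0.26], [-0.104, 0.994, 0.028], [-0.262, -0.0, -0.965]]
wrist_force: [0.2, 0.8, -0.2]
finger_gap: 0.0004
```

```bash
python3 - <<'E'
from h import *
st()
from station import camera
n='scene'
c=camera(n);cv2.imwrite(f'pics/{n}5.png',c['pixels'][:,:,::-1])
a=cv2.imread('pics/scene5.png')[170:320,200:370]
cv2.imwrite('pics/sc5.png',cv2.resize(a,None,fx=4,fy=4,interpolation=cv2.INTER_CUBIC))
E
```

```text
t 23.45 tcp stove mm [-78.6 156.5 104.7] F stove [ 0.2  0.8 -0.2] gap 0.00044620584996888057
```

View pics/sc5.png

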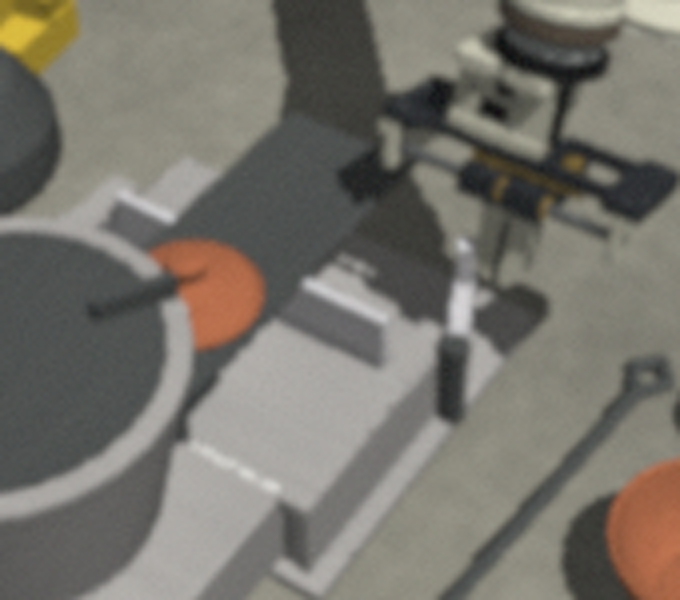

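>>> carry_out:
  targets: [-2.3,-5.9,0.4,0,0,0,1,-2.7,-5.7,0.5,0,0,0,1,-3.2,-5.4,0.7,0,0,0,1,-3.7,-5,0.9,0,0,0,1,-4.2,-4.6,1.1,0,0,0,1,-4.6,-4.2,1.2,0,0,0,1,-5,-3.7,1.3,0,0,0,1]

```text
time_s: 24.2
tcp_pos: [0.5545, 0.1215, 0.1056]
tool_rot: [[-0.96, -0.108, 0.26], [-0.104, 0.994, 0.028], [-0.261, -0.0, -0.965]]
wrist_force: [0.2, 0.7, 0.8]
finger_gap: 0.0006
```

```bash
python3 - <<'E'
from h import *
st()
from station import camera
n='scene'
c=camera(n);cv2.imwrite(f'pics/{n}6.png',c['pixels'][:,:,::-1])
a=cv2.imread('pics/scene6.png')[170:320,200:370]
cv2.imwrite('pics/sc6.png',cv2.resize(a,None,fx=4,fy=4,interpolation=cv2.INTER_CUBIC))
E
```

```text
t 24.2 tcp stove mm [-51.8 122.1 105.6] F stove [0.3 0.6 0.8] gap 0.0005550651536597615
```

View pics/sc6.png

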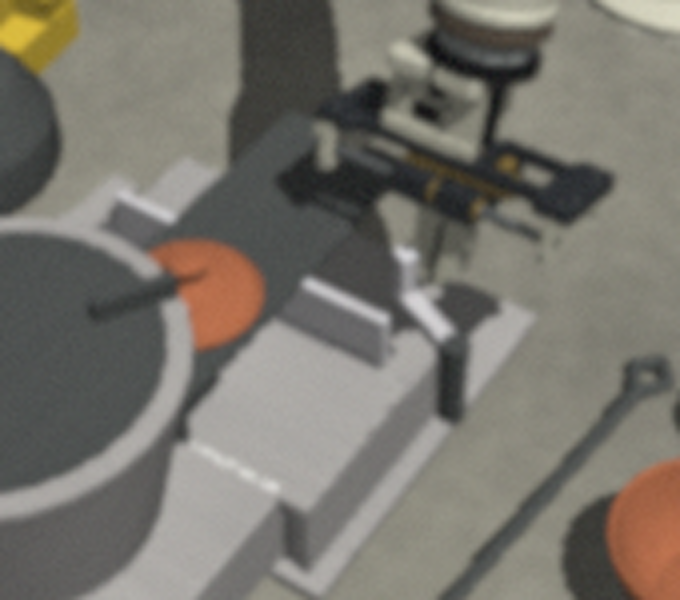

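>>> carry_out:
  targets: [-5.4,-3.5,1.5,0,0,0,1,-5.4,-3,1.5,0,0,0,1,-5.4,-2.5,1.5,0,0,0,1,-3.9,-2,1,0,0,0,1]

```text
time_s: 24.65
tcp_pos: [0.5766, 0.1131, 0.1056]
tool_rot: [[-0.96, -0.108, 0.26], [-0.104, 0.994, 0.028], [-0.262, -0.0, -0.965]]
wrist_force: [-0.6, 0.0, -0.9]
finger_gap: 0.0006
```

>>> carry_out:
  targets: [-2,0,0.5,0,0,0,1]

```text
time_s: 24.75
tcp_pos: [0.5786, 0.113, 0.1056]
tool_rot: [[-0.96, -0.107, 0.26], [-0.104, 0.994, 0.027], [-0.262, -0.001, -0.965]]
wrist_force: [-1.3, -0.2, -0.0]
finger_gap: 0.0004
```

>>> carry_out:
  targets: [-2,0,0.5,0,0,0,1]

```text
time_s: 24.85
tcp_pos: [0.5802, 0.1132, 0.1055]
tool_rot: [[-0.96, -0.107, 0.26], [-0.104, 0.994, 0.027], [-0.261, -0.001, -0.965]]
wrist_force: [-0.8, 0.2, -0.2]
finger_gap: 0.0005
```

```bash
python3 -c "
from h import *
st()"
```

```text
t 24.85 tcp stove mm [-27.2 111.2 105.5] F stove [-0.8  0.3 -0.2] gap 0.0004708036325238747
```

>>> carry_out:
  targets: [-1.5,0,0.4,0,0,0,1]

```text
time_s: 24.95
tcp_pos: [0.5815, 0.1135, 0.1055]
tool_rot: [[-0.96, -0.108, 0.259], [-0.104, 0.994, 0.027], [-0.261, -0.001, -0.965]]
wrist_force: [-2.7, -1.1, -1.1]
finger_gap: 0.0004
```

>>> carry_out:
  targets: [-1,0,0.3,0,0,0,1]

```text
time_s: 25.05
tcp_pos: [0.5818, 0.1134, 0.1052]
tool_rot: [[-0.96, -0.108, 0.258], [-0.104, 0.994, 0.027], [-0.26, -0.001, -0.966]]
wrist_force: [-4.6, -1.3, 3.2]
finger_gap: 0.0006
```

>>> carry_out:
  targets: [-1,0,0.3,0,0,0,1]

```text
time_s: 25.15
tcp_pos: [0.5821, 0.1134, 0.105]
tool_rot: [[-0.96, -0.108, 0.257], [-0.104, 0.994, 0.027], [-0.258, -0.001, -0.966]]
wrist_force: [-8.2, -1.6, 5.3]
finger_gap: 0.0006
```

```bash
python3 -c "
from h import *
st()"
```

```text
t 25.15 tcp stove mm [-25.3 111.1 105. ] F stove [-8.3 -0.7  5.3] gap 0.0005519824318255582
```

>>> carry_out:
  targets: [14.5,0,-3.9,0,0,0,1,19.3,0,-5.2,0,0,0,1,-7,0,-26,0,0,0,1,-7,0,-26,0,0,0,1,-7,0,-26,0,0,0,1,30,20,-8,0,0,0,1,30,30,-8,0,0,0,1,30,30,-8,0,0,0,1,20,30,-5,0,0,0,1,0,30,0,0,0,0,1,0,0,0,0,0,0,1]

```text
time_s: 26.25
tcp_pos: [0.4202, 0.2425, 0.1868]
tool_rot: [[-0.958, -0.115, 0.263], [-0.11, 0.993, 0.033], [-0.265, 0.003, -0.964]]
wrist_force: [0.6, -0.0, 0.7]
finger_gap: 0.0003
```

```bash
python3 - <<'E'
from h import *
st()
from station import camera
for n in('scene','top'):
    c=camera(n);cv2.imwrite(f'pics/{n}7.png',c['pixels'][:,:,::-1])
a=cv2.imread('pics/scene7.png')[170:320,200:370]
b=cv2.imread('pics/top7.png')[140:250,200:350]
cv2.imwrite('pics/sc7.png',cv2.resize(a,None,fx=4,fy=4,interpolation=cv2.INTER_CUBIC))
cv2.imwrite('pics/tc7.png',cv2.resize(b,None,fx=5,fy=5,interpolation=cv2.INTER_CUBIC))
E
```

```text
t 26.25 tcp stove mm [-172.2  257.   186.8] F stove [ 0.6 -0.1  0.7] gap 0.0002998516973281226
```

View pics/sc7.png

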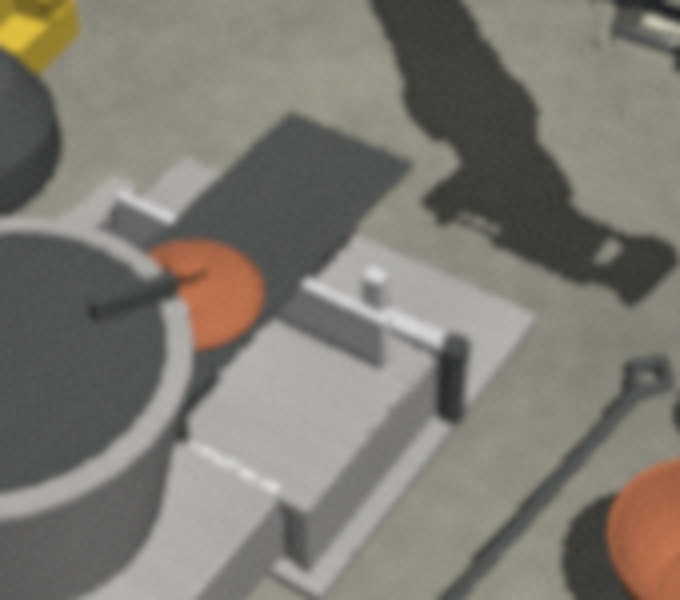

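View pics/tc7.png

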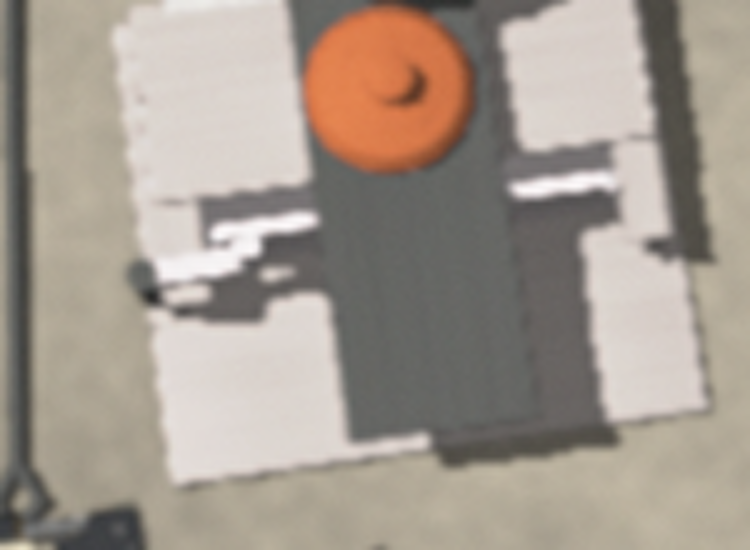

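View pics/top7.png

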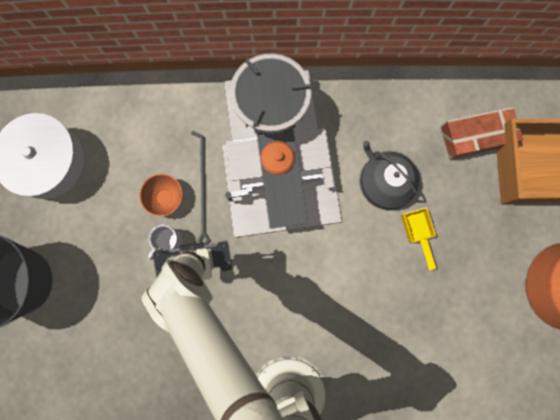

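```bash
python3 -c "
from station import *
print(get_obs()['wrist_force']);print(close_job())"
```

```text
[0.27137959 0.33335335 0.23227494]
the job is handed in; nothing more can be done
None
```

I pushed the ash tray home at both ends with alternating left and right nudges. Then I swung the latch bar across in front of it to its stop, backed clear, and handed in the job at about 26 s.

- **Tray:** Sliding took about 5–8 N. At the end I tested each end against the stop, reaching up to about 15 N along the push. The last stops at the left and right ends were about 1 mm apart. I put that down to a small error in my estimate of the stove's angle, and corrected it before the latch. In the top picture the front plate lies within about 2 mm of home all along.
- **Latch:** The bar met its stop with about 8 N, within half a millimetre of the position I had worked out for that stop. The last pictures show it lying across in front of the tray's left end.
- **Other things:** The kettle, scoop, clay lid, mug, bowl and poker look unmoved. I judged this by eye. The mug is partly hidden by the gripper in the last top picture. The gripper is well above the mug and the wrist force read close to zero.
- **What disagreed:** Before any move, the scene camera put the tray about 10 mm further in than the top camera did. I relied on the top camera and on contact, and the distance the tray travelled, about 54 mm, fits the task's 50 to 70 mm. The finger contact points came out about 4 mm from my first estimate, and I corrected for that.

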